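# Let the spring winch back to crank-up and catch it on the pawl

## Robot

A 7-joint arm with a two-finger parallel gripper is mounted at the origin on the work surface. World frame = base frame: x ahead of the robot, y to its left, z up, the work surface at z = 0. Lengths are in m, angles in degrees, forces in N, time in s.
With the tool pointing down it reaches from about 0.425 to 0.95 m from the base axis. Payload 4.7 kg.
Tool frame: the origin (TCP) lies between the finger pads; the fingertips stand 19 mm ahead of it and the grasp point (between the pads) is the TCP; z points along the fingers, y is the line along which they close (so a half turn about z gives the same grasp; the last joint's range is limited). The gripper opens to 87 mm and grips with 3 to 60 N. Pads are 19 mm wide; open, the fingers measure 117 mm over their backs; the gripper's body (75 mm by 190 mm) begins 51 mm behind the grasp point.
Start: joints at [-77.917, 26.849, -2.785, 87.806, 1.381, 65.374, -4.715], TCP at [0.16, 0.656, 0.22] pointing down, gripper open.
Joint ranges: [-148.3, 148.3], [-19.14, 114.17], [-79.39, 73.82], [5.75, 140.21], [-59.74, 239.74], [12.07, 113.84], [-152.46, 152.46]. Speed limits (degrees/s): [147.25, 147.25, 180, 180, 180, 180, 180].

## Interface

Orientations are given as [roll, pitch, yaw] about the fixed x, y, z axes, in that order (R = Rz(yaw) Ry(pitch) Rx(roll)).
In Python, from workcell import env gives the robot as it stands.
- The arm moves only by the tool step_arm, never from a script. Its argument "series" is a list of rows, each a list of 3 entries, a list of its own where there are three numbers: the finger opening in cm, from 0 to 8.7, then the shift along the world's x, y, z in cm, then the turn about the world's z in rad. A call has exactly 10 rows; each row is the pose to reach, as a shift and turn from the pose commanded when the call began; what a row does not reach only later rows make up. A row lasts 1/10 s, in which the tool goes at most 50 mm and 8.59 degrees, less where a joint would pass 70% of its speed; a pose out of reach is approached as far as the arm can. A call with a gripper value outside its range is refused whole. The fingers move at their own pace and stop on an object; "newtons" is the grip in N (left out, the last holds). Time passes only in rows, so rows that repeat a pose let the fingers close, or fill a call up. It gives the time, the measured TCP pose, the force, the opening and the grip force at its end, in the units of the state.
- env.get_state(): the state, without advancing time (a new reading comes with each control period).
- env.get_image(name): name is "scene" or "top"; returns (picture, depth): 384x512x3 uint8, red, green, blue; 384x512 float32, m along the optical axis (not along the pixel's ray), 0 where there is no reading.
- env.camera_model(name): a dict with "K" (3x3 intrinsics, pixels), "rvec" (rotation vector, rad) and "tvec" (3), from world to camera coordinates, as OpenCV has them. Camera axes: x right, y down, z forward; pixel columns grow to the right and rows downward; lengths in m; the calibration is good to about 2 mm. A picture is of the moment at which its call begins. camera_model takes no time and is no camera call.
- env.finish_job(): hands the job in; it is judged then, once.
The state is a dict: "time_s": time; "joints": joint angles; "joint_velocities": joint speeds; "joint_torque": joint torques, N m; "ee_pos": TCP position; "orientation": TCP orientation; "ft_force": force on the tool from outside, world axes, zero at the start; "ft_torque": the same for the moment, N m; "opening": opening from 0.0 (shut) to 1.0 (fully open); "gripper_force": force on a finger pad.
Only numpy, scipy, OpenCV 4.12 (cv2) and the standard library are available. Lean on these libraries where they do the work, as an engineer would, in place of code of your own. Each camera call takes 0.05 s, during which the arm holds its last target. There are 200 camera calls.

## Task

Let the wound-up hand winch on the bench turn back until its crank stands straight up, and catch it there: press the screw head on the pawl's tail to lift the pawl clear of the toothed wheel, let the spring carry the drum back, then let go in time for the pawl to drop into the tooth that holds the crank upright. Press gently, by feel - never harder than about 15 newtons anywhere on the winch - and do not touch the drum, wheel or crank or move the other things on the bench.

Things in the scene. Friction and masses are not known exactly. Their poses are not given: they have to be found in the camera images.
- winch: Grey steel hand winch bolted to the bench: base plate 170 x 105 mm, 175 mm high. Origin under its centre on the bench, z up. The drum's axle runs along y, 105 mm up. Ratchet wheel and pawl are outside its +y side plate, the crank outside the -y side (y -60 to -124 mm, reaching 95 mm from the axle). Pressed or pushed with more than about 15 N anywhere, it counts as damaged.
- wheel (a point): Centre of the steel ratchet wheel, 10 teeth, 86 mm across the tooth tips, 12 mm thick, at (0, 47, 105) mm in the winch's frame.
- pawl_pin (a point): Centre of the pin, along y, on which the pawl rocks, at (-48, 47, 152.5) mm in the winch's frame. The pawl is a dark steel rocker 10 mm thick in the plane of the wheel: its nose reaches 48 mm towards +x and drops into the teeth at the top of the wheel; its tail reaches 75 mm towards -x, with free space under it.
- tail (a point): Point on the pawl, middle of the tail plate's top face (30 x 26 mm), 60 mm from the pin, 155.5 mm above the bench with the pawl down. Straight above it is the flat round head, 24 mm across and 6 mm thick, of an adjusting screw. How far the screw is turned out is NOT reported: its head's top is anywhere from 10 to 26 mm above this point, and keeps there when pressed.
- pawl (a joint): Pawl angle, rad. 0: nose fully down in the teeth. Pressing the screw head down raises it: 2 to 5 N to start, up to 10 N to drag the nose up out of the loaded tooth, which it leaves with a jump, then 2 to 4 N to hold. Fully clear of the teeth from 0.19 (tail 11 mm down); a rigid stop is at 0.23 (tail 14 mm down), where force climbs steeply. A spring returns it to 0 when let go.
- turn (a joint): Drum and crank angle, rad. 0: crank straight up; positive: crank turned over towards the winch's +x (pi: straight down). The return spring pulls it to lower values, 0.25 to 0.4 rad/s when the pawl is clear. The pawl stops it at 0 and every 0.628 rad (10 teeth) from there; let go between 0.6 and 0.05 it is caught at 0. Within 2 s of the start it rests 4 to 6 teeth above 0.
- drum: The turning part: aluminium drum, toothed wheel and a flat steel crank arm 20 mm wide with a black handle 20 mm thick and 55 mm long, 85 mm from the axle. Origin on the axle midway between the side plates; its z axis points along the crank arm to the handle, its y axis along the axle. Not to be touched.
- prop_hub: Bystander: bronze propeller hub, 72 mm high, 72 mm across with three blade stubs, standing on the bench. Origin under its centre.
- plug_socket: Bystander: red plastic spark plug socket, upright tube 27 mm across, 62 mm high. Origin under its centre.
- impeller: Bystander: black rubber pump impeller, 60 mm across, 24 mm high, lying flat. Origin under its centre.

How it is judged (in metres and radians):
On the way, in this order (a step that is already met when the one before it is completed fails the run):
1. the robot lifts the pawl clear of the teeth while the drum is still wound up (value of joint pawl above 0.17 rad and contact force between anything else and winch above 1 N and value of joint turn above 1.2 rad), for 0.2 s.
2. the pawl is let go and holds the drum with the crank upright (value of joint pawl below 0.06 rad and value of joint turn between -0.2 and 0.2 rad), for 0.3 s.
At the end, for the whole second after the job is handed in: The drum is at rest with the crank within 0.2 rad (11 degrees) of straight up, held by the pawl, which is let go and fully down in the teeth (below 0.06 rad) (all of step 2 and velocity of joint turn between -0.05 and 0.05 rad/s); the robot touches nothing.
It fails at once if the winch is pressed with more than 17 N (contact force between any of the arm, the fingers and winch above 17 N).
It fails at once if the drum, wheel or crank is touched (contact force between any of the arm, the fingers and drum above 0.5 N).
It fails at once if a bystander is moved by more than 15 mm (distance of any of prop_hub, plug_socket, impeller from where it was at the start of the episode above 0.015 m).
It also fails if it takes over 61 s, if anything falls off the work surface, if the arm or the gripper's body presses on something with over 40 N, if the wrist force passes 120 N, or if a joint passes its speed limit or range.

## Working session

There is one attempt and no reset: what is moved stays moved. The work goes in short steps, Python scripts to look and compute and a tool call to move; the robot and the scene stay as the last step left them, time stands still between calls to the robot, and variables do not carry over. Pictures are saved under pics/ and viewed, at most 10 in all, crops included, and the job is handed in when it is done.

Besides the shell and the picture viewer there is one more tool, called after "Emit:" as name(argument=value, ...) on one line, values as JSON. step_arm: Moves the arm, as the interface text tells. Its arguments: {"type":"object","properties":{"series":{"type":"array"},"newtons":{"type":"number"}},"required":["series"]}

```bash
mkdir -p pics; cat > h.py <<'E'
import numpy as np, cv2
from workcell import env
def look(n,tag):
    im,d=env.get_image(n); c=env.camera_model(n)
    cv2.imwrite(f"pics/{tag}.png",im[:,:,::-1]); np.savez(f"pics/{tag}.npz",im=im,d=d)
    return im,d,c
def cloud(d,c):
    K=np.array(c["K"]);R=cv2.Rodrigues(np.array(c["rvec"],float))[0];t=np.array(c["tvec"],float).ravel()
    v,u=np.mgrid[:d.shape[0],:d.shape[1]]
    p=np.stack([(u-K[0,2])/K[0,0]*d,(v-K[1,2])/K[1,1]*d,d],-1)
    return (p-t)@R
E
python3 - <<'E'
from h import *
a=[look(n,n+"0") for n in("scene","top")]
s=env.get_state();print(s["time_s"],s["ee_pos"],s["orientation"],s["ft_force"])
im=np.hstack([cv2.imread("pics/scene0.png"),cv2.imread("pics/top0.png")])
for n,(i,d,c) in zip("st",a):
    R=cv2.Rodrigues(np.array(c["rvec"],float))[0];print(c["K"],-R.T@np.array(c["tvec"]).ravel(),(d>0).mean())
E
```

```text
0.1 [0.16014795 0.65517258 0.21900636] [-1.79900098e+02  2.50403905e-03  1.66265758e+02] [-0.10622488  0.12281965 -0.52381093]
[[367.49014051   0.         254.62600173]
 [  0.         367.49014051 193.62960423]
 [  0.           0.           1.        ]] [0.94665165 0.61413237 0.59879384] 0.9959564208984375
[[462.5753634    0.         250.3733933 ]
 [  0.         462.5753634  194.12380222]
 [  0.           0.           1.        ]] [0.37593388 0.02954298 1.22447141] 0.9961395263671875
```

View pics/scene0.png

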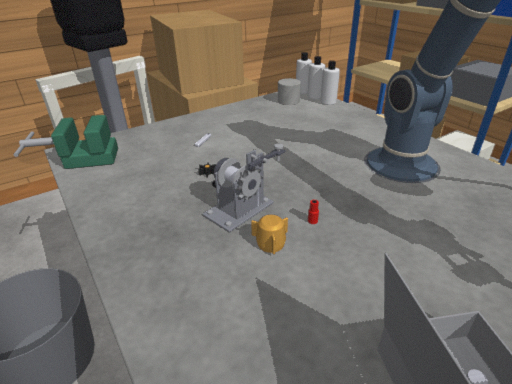

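View pics/top0.png

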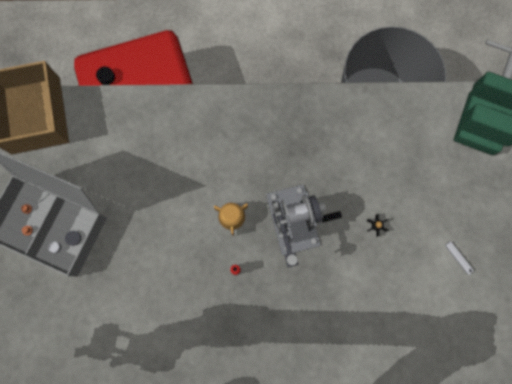

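The scene view shows the winch at about (240,195), with its screw head near (280,150). In the top view the winch is at (298,220), the round screw head at (292,260), the pawl arm runs up from there, and the black crank handle at (332,216) is on the far side. The hub is at (231,215), the socket at (235,270) and the impeller at (378,225).

```bash
python3 - <<'E'
from h import *
np.set_printoptions(precision=4,suppress=True)
for n in("top","scene"):
    z=np.load(f"pics/{n}0.npz");P=cloud(z["d"],env.camera_model(n))
    if n=="top":
        for v in range(253,268,2): print(v,[tuple(np.round(P[v,u]*1000).astype(int)) for u in range(284,302,3)])
        w=P[170:275,255:350].reshape(-1,3)
    m=(P[...,2]>.165)&(P[...,2]<.19)
    print(P[(199,232)[n=="scene"] if 0 else (260 if n=="top" else 150),(292 if n=="top" else 281)])
    for lo,hi in((.004,.02),):
        q=P.reshape(-1,3);k=(q[:,2]>lo)&(q[:,2]<hi)&(abs(q[:,0]-.51)<.2)&(abs(q[:,1]+.05)<.4)
im=cv2.imread("pics/top0.png")[170:280,210:350];a=cv2.resize(im,None,fx=5,fy=5,interpolation=2)
b=cv2.imread("pics/scene0.png")[130:235,190:300]
cv2.imwrite("pics/c1.png",a);cv2.imwrite("pics/c2.png",cv2.resize(b,None,fx=5.5,fy=5.5,interpolation=2))
E
```

```text
253 [(np.int64(466), np.int64(-63), np.int64(7)), (np.int64(455), np.int64(-59), np.int64(149)), (np.int64(455), np.int64(-65), np.int64(158)), (np.int64(455), np.int64(-73), np.int64(154)), (np.int64(466), np.int64(-95), np.int64(1)), (np.int64(466), np.int64(-103), np.int64(3))]
255 [(np.int64(461), np.int64(-63), np.int64(4)), (np.int64(450), np.int64(-58), np.int64(157)), (np.int64(449), np.int64(-64), np.int64(171)), (np.int64(449), np.int64(-71), np.int64(167)), (np.int64(461), np.int64(-95), np.int64(0)), (np.int64(461), np.int64(-103), np.int64(-3))]
257 [(np.int64(456), np.int64(-63), np.int64(3)), (np.int64(446), np.int64(-58), np.int64(155)), (np.int64(445), np.int64(-64), np.int64(167)), (np.int64(445), np.int64(-71), np.int64(168)), (np.int64(444), np.int64(-77), np.int64(172)), (np.int64(455), np.int64(-103), np.int64(1))]
259 [(np.int64(451), np.int64(-63), np.int64(0)), (np.int64(440), np.int64(-57), np.int64(170)), (np.int64(440), np.int64(-64), np.int64(171)), (np.int64(440), np.int64(-70), np.int64(172)), (np.int64(440), np.int64(-77), np.int64(170)), (np.int64(450
[... 517 characters left out ...]
4(432), np.int64(-79), np.int64(154)), (np.int64(440), np.int64(-102), np.int64(6))]
265 [(np.int64(435), np.int64(-62), np.int64(3)), (np.int64(428), np.int64(-58), np.int64(154)), (np.int64(428), np.int64(-65), np.int64(153)), (np.int64(427), np.int64(-72), np.int64(153)), (np.int64(427), np.int64(-79), np.int64(154)), (np.int64(435), np.int64(-102), np.int64(1))]
267 [(np.int64(430), np.int64(-63), np.int64(-1)), (np.int64(430), np.int64(-70), np.int64(4)), (np.int64(423), np.int64(-65), np.int64(152)), (np.int64(430), np.int64(-86), np.int64(-4)), (np.int64(429), np.int64(-94), np.int64(2)), (np.int64(429), np.int64(-101), np.int64(4))]
[ 0.4379 -0.0683  0.1689]
[ 0.4359 -0.0638  0.1532]
```

View pics/c1.png

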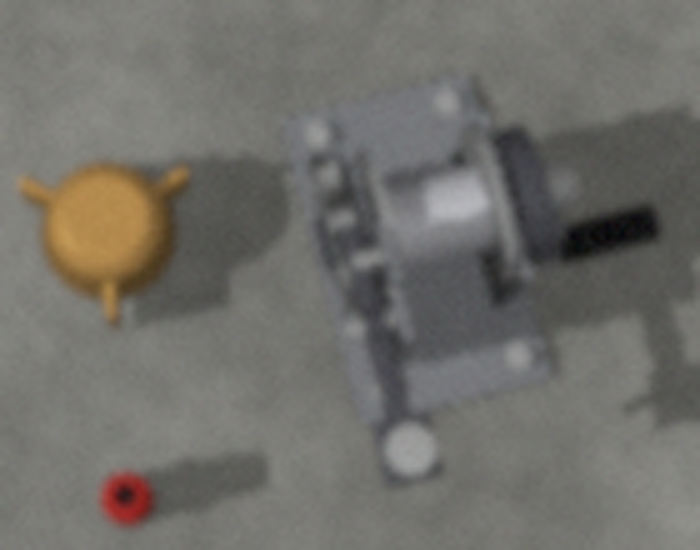

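View pics/c2.png

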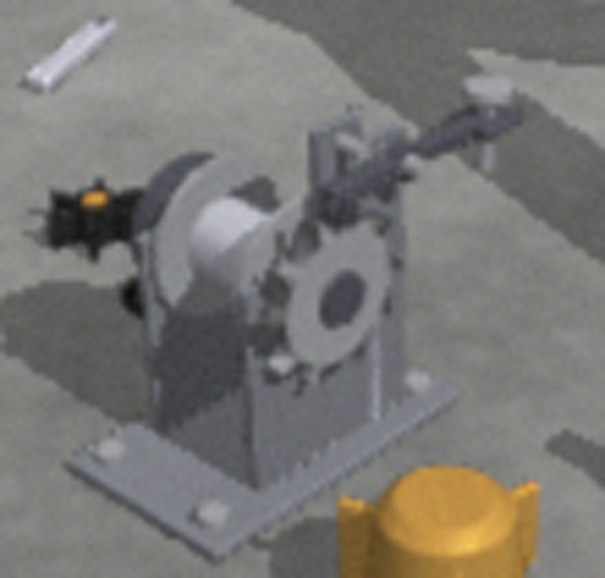

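Emit:
step_arm(series=[[0,[2.9,-3.5,0.4],0],[0,[5.8,-7,0.8],0],[0,[8.7,-10.5,1.2],0],[0,[11.6,-14,1.6],0],[0,[14.5,-17.5,2],0],[0,[17.4,-21,2],0],[0,[20.3,-24.5,2],0],[0,[23.2,-28,2],0],[0,[26.1,-31.5,2],0],[0,[29,-35,2],0]], newtons=20)

```text
time_s: 1.1
ee_pos: [0.451, 0.304, 0.2398]
orientation: [-180.0, -0.0, 166.3]
ft_force: [1.0, 1.0, -0.2]
opening: 0.169
gripper_force: 0.0
```

Emit:
step_arm(series=[[0,[0,-4.5,0],0],[0,[0,-9,0],0],[0,[0,-13.5,0],0],[0,[0,-18,0],0],[0,[-0.3,-22.5,0],0],[0,[-0.5,-27,0],0],[0,[-0.7,-31,0],0],[0,[-0.9,-34,0],0],[0,[-1,-36,0],0],[0,[-1,-36.7,0],0]])

```text
time_s: 2.1
ee_pos: [0.4396, -0.0635, 0.2399]
orientation: [-180.0, -0.0, 166.0]
ft_force: [-0.8, 0.3, 0.4]
opening: 0.001
gripper_force: 0.0
```

```bash
python3 - <<'E'
from h import *
look("top","top1");look("scene","scene1");s=env.get_state();print(s["ee_pos"],s["ft_force"])
a=cv2.resize(cv2.imread("pics/top1.png")[150:290,220:360],(400,400),interpolation=2)
b=cv2.resize(cv2.imread("pics/scene1.png")[110:250,180:320],(400,400),interpolation=2)
cv2.imwrite("pics/c3.png",np.hstack([a,b]))
E
```

```text
[ 0.44009049 -0.06166286  0.23981562] [-0.67989667  0.11278993 -0.10069795]
```

View pics/c3.png

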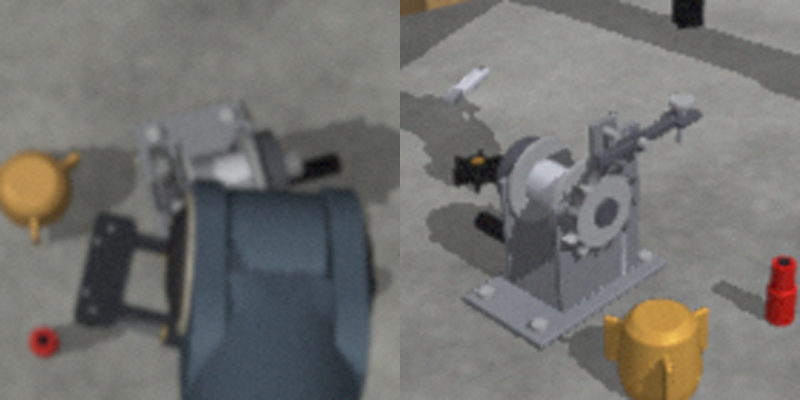

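Emit:
step_arm(series=[[0,[0,-0.6,-0.5],0],[0,[0,-0.6,-1],0],[0,[0,-0.6,-1.6],0],[0,[0,-0.6,-2.2],0],[0,[0,-0.6,-2.8],0],[0,[0,-0.6,-3.3],0],[0,[0,-0.6,-3.8],0],[0,[0,-0.6,-4.2],0],[0,[0,-0.6,-4.4],0],[0,[0,-0.6,-4.5],0]])

```text
time_s: 3.2
ee_pos: [0.4403, -0.0673, 0.1948]
orientation: [180.0, -0.0, 166.3]
ft_force: [-0.5, 1.1, 0.2]
opening: 0.003
gripper_force: 0.0
```

```bash
cat >> h.py <<'E'
def turn(tag):
    a=np.radians(14.5);X=np.array([np.cos(a),np.sin(a),0]);Y=np.array([-np.sin(a),np.cos(a),0])
    o=np.array([.4395,-.0675,0])+.108*X-.047*Y
    for n in("top","scene"):
        im,d,c=look(n,n+tag);P=cloud(d,c)-o
        x,y,z=P@X,P@Y,P[...,2]-.105
        r=np.hypot(x,z);m=(im.max(-1)<45)&(y<-.07)&(y>-.135)&(r>.06)&(r<.11)
        if m.sum()>3: print(n,m.sum(),"turn",round(float(np.arctan2(np.median(x[m]),np.median(z[m]))),2),"r",round(float(np.median(r[m])),3),"y",y[m].mean().round(3))
        else: print(n,"none",m.sum())
    s=env.get_state();print(s["time_s"],s["ee_pos"],s["ft_force"])
E
python3 -c "
from h import *
turn('2')
im,d,c=look('scene','scene3');P=cloud(d,c)
q=P[(abs(P[...,0]-.44)<.02)&(abs(P[...,1]+.067)<.02)][:,2]
print(np.sort(q)[::6])"
```

```text
top 75 turn -3.09 r 0.076 y -0.106
scene 55 turn 3.04 r 0.078 y -0.103
3.3 [ 0.44029834 -0.06730234  0.19495725] [ 0.46563925 -0.52760518  0.37006755]
[-2.93866665e-03 -1.76413014e-03 -1.31669706e-03 -7.24247511e-04
 -4.58377785e-04 -3.41420882e-04 -1.72267743e-04 -5.72314695e-05
  1.85534605e-04  3.28092487e-04  4.84145537e-04  5.84144162e-04
  6.78173055e-04  8.37379583e-04  1.13399569e-03  1.26234329e-03
  1.61433422e-03  1.79509161e-03  2.08735318e-03  1.28165356e-01
  1.34571393e-01  1.40076577e-01  1.51180225e-01  1.53409504e-01
  1.54213481e-01  1.54803930e-01  1.55060936e-01  1.55594423e-01
  1.55972910e-01  1.56289966e-01  1.56595977e-01  1.57284115e-01
  1.58673285e-01  1.66304858e-01  1.68302733e-01  1.69825741e-01
  1.70443531e-01  1.70813088e-01  1.71276710e-01  1.71868372e-01
  1.98791180e-01  2.00433723e-01  2.01429821e-01  2.03003480e-01
  2.04533772e-01  2.06445378e-01  2.08265751e-01  2.09546937e-01
  2.10828421e-01  2.12297751e-01  2.13611398e-01  2.15559319e-01
  2.16335035e-01  2.17953141e-01  2.19683621e-01  2.21237155e-01
  2.22903014e-01  2.23952530e-01  2.261
[... 545 characters left out ...]

  3.23975122e-01  3.25172847e-01  3.25876984e-01  3.26672032e-01
  3.27662331e-01  3.28618326e-01  3.29680587e-01  3.30241791e-01
  3.31680877e-01  3.32061838e-01  3.33180666e-01  3.34558150e-01
  3.35392169e-01  3.36161993e-01  3.37139264e-01  3.38146492e-01
  3.38924554e-01  3.39777185e-01  3.40602945e-01  3.41555271e-01
  3.42180160e-01  3.43685325e-01  3.44444924e-01  3.45139792e-01
  3.46323301e-01  3.46945206e-01  3.48004403e-01  3.48431957e-01
  3.49594934e-01  3.50365928e-01  3.51350588e-01  3.52286688e-01
  3.52980206e-01  3.54099357e-01  3.54544680e-01  3.54989671e-01
  3.56285964e-01  3.58363480e-01  3.59133107e-01  3.60135827e-01
  3.60963409e-01  3.62377656e-01  4.76003956e-01]
```

Emit:
step_arm(series=[[0,[0,0,-0.15],0],[0,[0,0,-0.3],0],[0,[0,0,-0.4],0],[0,[0,0,-0.5],0],[0,[0,0,-0.55],0],[0,[0,0,-0.6],0],[0,[0,0,-0.6],0],[0,[0,0,-0.6],0],[0,[0,0,-0.6],0],[0,[0,0,-0.6],0]])

```text
time_s: 4.35
ee_pos: [0.4403, -0.0673, 0.189]
orientation: [180.0, 0.0, 166.3]
ft_force: [-0.3, -0.3, 0.6]
opening: 0.006
gripper_force: 0.0
```

Emit:
step_arm(series=[[0,[0,0,-0.03],0],[0,[0,0,-0.06],0],[0,[0,0,-0.09],0],[0,[0,0,-0.12],0],[0,[0,0,-0.15],0],[0,[0,0,-0.15],0],[0,[0,0,-0.15],0],[0,[0,0,-0.15],0],[0,[0,0,-0.15],0],[0,[0,0,-0.15],0]])

```text
time_s: 5.35
ee_pos: [0.4403, -0.0673, 0.1875]
orientation: [180.0, 0.0, 166.3]
ft_force: [0.2, -0.0, 1.7]
opening: 0.005
gripper_force: 0.0
```

Emit:
step_arm(series=[[0,[0,0,-0.03],0],[0,[0,0,-0.06],0],[0,[0,0,-0.09],0],[0,[0,0,-0.1],0],[0,[0,0,-0.1],0],[0,[0,0,-0.1],0],[0,[0,0,-0.1],0],[0,[0,0,-0.1],0],[0,[0,0,-0.1],0],[0,[0,0,-0.1],0]])

```text
time_s: 6.35
ee_pos: [0.4403, -0.0673, 0.1865]
orientation: [180.0, -0.0, 166.3]
ft_force: [0.0, 0.3, -0.4]
opening: 0.009
gripper_force: 0.0
```

Emit:
step_arm(series=[[0,[0,0,-0.03],0],[0,[0,0,-0.06],0],[0,[0,0,-0.09],0],[0,[0,0,-0.12],0],[0,[0,0,-0.15],0],[0,[0,0,-0.15],0],[0,[0,0,-0.15],0],[0,[0,0,-0.15],0],[0,[0,0,-0.15],0],[0,[0,0,-0.15],0]])

```text
time_s: 7.35
ee_pos: [0.4403, -0.0673, 0.185]
orientation: [180.0, -0.0, 166.3]
ft_force: [-0.2, 0.2, -0.5]
opening: 0.009
gripper_force: 0.0
```

```bash
python3 -c "
from h import *
turn('4')
im,d,c=look('scene','scene5');s=env.get_state();print(s['ft_force'])
cv2.imwrite('pics/c5.png',cv2.resize(im[95:195,220:340,::-1],None,fx=5,fy=5,interpolation=2))"
```

```text
top 81 turn -3.09 r 0.076 y -0.106
scene 55 turn 3.04 r 0.079 y -0.103
7.45 [ 0.44025829 -0.06727029  0.18497141] [6.04034622e-01 2.30965748e-04 2.13901655e-01]
[-0.12449248 -1.04432748 -0.40523234]
```

View pics/c5.png

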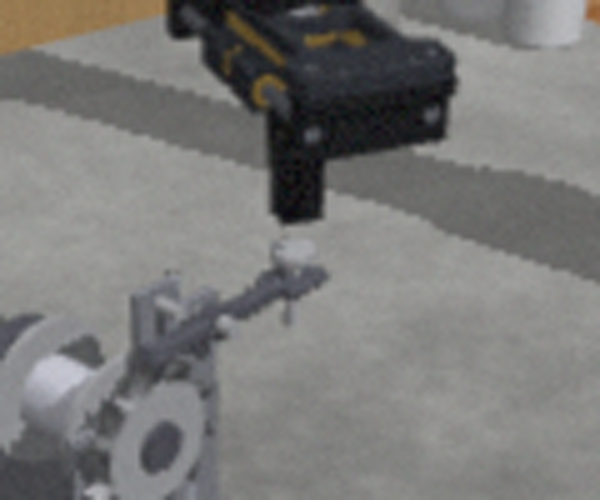

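The fingertip (bottom edge at crop row 222, columns 272–322) is still clearly above the screw head (row 238–260, column 294). I'll measure both.

```bash
python3 -c "
from h import *
np.set_printoptions(precision=3,suppress=True)
z=np.load('pics/scene5.npz');P=cloud(z['d'],env.camera_model('scene'))
for v in range(132,150): print(v,P[v,274],P[v,279],P[v,282],z['im'][v,279])
"
```

```text
132 [ 0.45  -0.076  0.203] [ 0.447 -0.058  0.209] [ 0.438 -0.059  0.206] [24 23 24]
133 [ 0.449 -0.077  0.2  ] [ 0.447 -0.059  0.206] [ 0.437 -0.059  0.203] [26 22 25]
134 [ 0.451 -0.075  0.198] [ 0.447 -0.059  0.203] [ 0.438 -0.058  0.201] [21 19 24]
135 [ 0.449 -0.077  0.194] [ 0.446 -0.06   0.2  ] [ 0.439 -0.056  0.199] [17  8 13]
136 [ 0.452 -0.073  0.194] [ 0.447 -0.058  0.198] [ 0.437 -0.059  0.195] [11 17 22]
137 [ 0.451 -0.074  0.19 ] [ 0.444 -0.062  0.193] [ 0.437 -0.059  0.192] [17 19 16]
138 [ 0.226 -0.386  0.001] [ 0.447 -0.058  0.193] [ 0.437 -0.059  0.189] [16 21 21]
139 [ 0.228 -0.384 -0.002] [ 0.446 -0.059  0.189] [ 0.208 -0.361  0.002] [71 72 71]
140 [ 0.236 -0.373  0.001] [ 0.219 -0.365 -0.001] [ 0.21  -0.359 -0.001] [146 144 142]
141 [ 0.241 -0.366  0.001] [ 0.225 -0.356  0.001] [ 0.214 -0.353 -0.002] [150 151 148]
142 [ 0.245 -0.36   0.001] [ 0.227 -0.354 -0.002] [ 0.221 -0.344  0.   ] [152 151 151]
143 [ 0.249 -0.355  0.   ] [ 0.438 -0.071  0.171] [ 0.226 -0.338  0.   ] [161 161 164]
144 [ 0.451 -0.074  0.17 ] [ 0.439 -0.068  0.17 ] [ 0.434 -0.063  0.17 ] [163 165 168]
145 [ 0.454 -0.07   0.17 ] [ 0.443 -0.063  0.17 ] [ 0.436 -0.06   0.169] [163 165 170]
146 [ 0.455 -0.069  0.168] [ 0.445 -0.06   0.169] [ 0.439 -0.056  0.169] [162 162 166]
147 [ 0.266 -0.33  -0.001] [ 0.448 -0.057  0.168] [ 0.438 -0.057  0.165] [138 139 142]
148 [ 0.272 -0.322  0.001] [ 0.448 -0.057  0.166] [ 0.43  -0.067  0.156] [117 118 119]
149 [ 0.451 -0.073  0.157] [ 0.442 -0.065  0.157] [ 0.434 -0.063  0.156] [131 132 132]
```

Emit:
step_arm(series=[[0,[0,0,-0.3],0],[0,[0,0,-0.6],0],[0,[0,0,-0.9],0],[0,[0,0,-1.1],0],[0,[0,0,-1.2],0],[0,[0,0,-1.3],0],[0,[0,0,-1.4],0],[0,[0,0,-1.4],0],[0,[0,0,-1.4],0],[0,[0,0,-1.4],0]])

```text
time_s: 8.5
ee_pos: [0.4403, -0.0673, 0.1711]
orientation: [180.0, 0.0, 166.3]
ft_force: [-0.1, 0.4, 0.1]
opening: 0.001
gripper_force: 0.0
```

Emit:
step_arm(series=[[0,[0,0,-0.05],0],[0,[0,0,-0.1],0],[0,[0,0,-0.15],0],[0,[0,0,-0.2],0],[0,[0,0,-0.2],0],[0,[0,0,-0.2],0],[0,[0,0,-0.2],0],[0,[0,0,-0.2],0],[0,[0,0,-0.2],0],[0,[0,0,-0.2],0]])

```text
time_s: 9.5
ee_pos: [0.4403, -0.0673, 0.169]
orientation: [180.0, 0.0, 166.3]
ft_force: [-0.4, -0.8, 0.8]
opening: 0.002
gripper_force: 0.0
```

Emit:
step_arm(series=[[0,[0,0,-0.05],0],[0,[0,0,-0.1],0],[0,[0,0,-0.15],0],[0,[0,0,-0.2],0],[0,[0,0,-0.2],0],[0,[0,0,-0.2],0],[0,[0,0,-0.2],0],[0,[0,0,-0.2],0],[0,[0,0,-0.2],0],[0,[0,0,-0.2],0]])

```text
time_s: 10.5
ee_pos: [0.4401, -0.0674, 0.1671]
orientation: [180.0, -0.0, 166.3]
ft_force: [-2.3, 0.5, 4.8]
opening: 0.006
gripper_force: 2.7
```

Emit:
step_arm(series=[[0,[0,0,-0.15],0],[0,[0,0,-0.3],0],[0,[0,0,-0.45],0],[0,[0,0,-0.6],0],[0,[0,0,-0.75],0],[0,[0,0,-0.9],0],[0,[0,0,-1.0],0],[0,[0,0,-1.1],0],[0,[0,0,-1.1],0],[0,[0,0,-1.1],0]])

```text
time_s: 11.5
ee_pos: [0.4403, -0.0673, 0.156]
orientation: [180.0, 0.0, 166.3]
ft_force: [-2.2, -0.7, 3.1]
opening: 0.003
gripper_force: 1.5
```

```bash
python3 -c "
from h import *
turn('6')"
```

```text
top 70 turn 2.99 r 0.076 y -0.108
scene 77 turn 2.85 r 0.08 y -0.098
11.6 [ 0.44044628 -0.06726311  0.15604148] [-2.49704312 -0.63936709  2.89449589]
```

Emit:
step_arm(series=[[0,[0,0,-0.03],0],[0,[0,0,-0.05],0],[0,[0,0,-0.05],0],[0,[0,0,-0.05],0],[0,[0,0,-0.05],0],[0,[0,0,-0.05],0],[0,[0,0,-0.05],0],[0,[0,0,-0.05],0],[0,[0,0,-0.05],0],[0,[0,0,-0.05],0]])

```text
time_s: 12.6
ee_pos: [0.4404, -0.0673, 0.1557]
orientation: [180.0, 0.0, 166.3]
ft_force: [-2.7, -1.1, 5.0]
opening: 0.007
gripper_force: 2.6
```

```bash
python3 -c "
from h import *
turn('7')"
```

```text
top 102 turn 2.6 r 0.075 y -0.098
scene 74 turn 2.48 r 0.084 y -0.098
12.7 [ 0.44044331 -0.06725582  0.15572875] [-3.06275045 -0.42828674  4.91314769]
```

Emit:
step_arm(series=[[0,[0,0,0],0],[0,[0,0,0],0],[0,[0,0,0],0],[0,[0,0,0],0],[0,[0,0,0],0],[0,[0,0,0],0],[0,[0,0,0],0],[0,[0,0,0],0],[0,[0,0,0],0],[0,[0,0,0],0]])

```text
time_s: 13.7
ee_pos: [0.4404, -0.0673, 0.1557]
orientation: [180.0, 0.0, 166.3]
ft_force: [-3.1, -0.8, 5.2]
opening: 0.004
gripper_force: 2.6
```

```bash
python3 -c "
from h import *
turn('8')"
```

```text
top 100 turn 2.22 r 0.075 y -0.1
scene 76 turn 2.15 r 0.086 y -0.098
13.8 [ 0.44043948 -0.06729991  0.15573916] [-2.36513344 -1.63934939  4.5923137 ]
```

Emit:
step_arm(series=[[0,[0,0,0],0],[0,[0,0,0],0],[0,[0,0,0],0],[0,[0,0,0],0],[0,[0,0,0],0],[0,[0,0,0],0],[0,[0,0,0],0],[0,[0,0,0],0],[0,[0,0,0],0],[0,[0,0,0],0]])

```text
time_s: 14.8
ee_pos: [0.4404, -0.0673, 0.1557]
orientation: [180.0, 0.0, 166.3]
ft_force: [-2.8, -1.5, 4.7]
opening: 0.009
gripper_force: 2.6
```

Emit:
step_arm(series=[[0,[0,0,0],0],[0,[0,0,0],0],[0,[0,0,0],0],[0,[0,0,0],0],[0,[0,0,0],0],[0,[0,0,0],0],[0,[0,0,0],0],[0,[0,0,0],0],[0,[0,0,0],0],[0,[0,0,0],0]])

```text
time_s: 15.8
ee_pos: [0.4404, -0.0673, 0.1557]
orientation: [180.0, 0.0, 166.3]
ft_force: [-2.3, -0.3, 5.4]
opening: 0.01
gripper_force: 2.6
```

Emit:
step_arm(series=[[0,[0,0,0],0],[0,[0,0,0],0],[0,[0,0,0],0],[0,[0,0,0],0],[0,[0,0,0],0],[0,[0,0,0],0],[0,[0,0,0],0],[0,[0,0,0],0],[0,[0,0,0],0],[0,[0,0,0],0]])

```text
time_s: 16.8
ee_pos: [0.4405, -0.0673, 0.1557]
orientation: [180.0, 0.0, 166.3]
ft_force: [-2.4, -0.9, 4.1]
opening: 0.002
gripper_force: 2.6
```

```bash
python3 -c "
from h import *
turn('9')"
```

```text
top 110 turn 1.28 r 0.083 y -0.098
scene 73 turn 1.32 r 0.093 y -0.098
16.9 [ 0.44042561 -0.06728623  0.15572434] [-3.01849846 -1.46737055  5.00677131]
```

Emit:
step_arm(series=[[0,[0,0,0],0],[0,[0,0,0],0],[0,[0,0,0],0],[0,[0,0,0],0],[0,[0,0,0],0],[0,[0,0,0],0],[0,[0,0,0],0],[0,[0,0,0],0],[0,[0,0,0],0],[0,[0,0,0],0]])

```text
time_s: 17.9
ee_pos: [0.4404, -0.0673, 0.1557]
orientation: [180.0, 0.0, 166.3]
ft_force: [-3.2, -1.1, 5.1]
opening: 0.008
gripper_force: 2.6
```

Emit:
step_arm(series=[[0,[0,0,0],0],[0,[0,0,0],0],[0,[0,0,0],0],[0,[0,0,0],0],[0,[0,0,0],0],[0,[0,0,0],0],[0,[0,0,0],0],[0,[0,0,0],0],[0,[0,0,0],0],[0,[0,0,0],0]])

```text
time_s: 18.9
ee_pos: [0.4404, -0.0673, 0.1557]
orientation: [180.0, 0.0, 166.3]
ft_force: [-3.2, -0.5, 4.7]
opening: 0.009
gripper_force: 2.6
```

```bash
python3 -c "
from h import *
turn('10')"
```

```text
top 127 turn 0.69 r 0.089 y -0.098
scene 85 turn 0.79 r 0.094 y -0.098
19.0 [ 0.44039369 -0.06726932  0.15570774] [-2.33743244  0.01017713  4.61824952]
```

Emit:
step_arm(series=[[0,[0,0,0],0],[0,[0,0,0],0],[0,[0,0,0],0],[0,[0,0,0],0],[0,[0,0,0],0],[0,[0,0,0],0],[0,[0,0,0],0],[0,[0,0,0],0],[0,[0,0,0],0],[0,[0,0,0],0]])

```text
time_s: 20.0
ee_pos: [0.4404, -0.0673, 0.1557]
orientation: [180.0, 0.0, 166.3]
ft_force: [-3.0, -0.5, 5.2]
opening: 0.004
gripper_force: 2.6
```

Emit:
step_arm(series=[[0,[0,0,1.5],0],[0,[0,0,3.5],0],[0,[0,0,5],0],[0,[0,0,6],0],[0,[0,0,6],0],[0,[0,0,6],0],[0,[0,0,6],0],[0,[0,0,6],0],[0,[0,0,6],0],[0,[0,0,6],0]])

```text
time_s: 21.0
ee_pos: [0.4401, -0.0673, 0.2152]
orientation: [-180.0, -0.0, 166.3]
ft_force: [-0.2, 0.0, -0.0]
opening: 0.006
gripper_force: 0.0
```

Emit:
step_arm(series=[[0,[0,0,0.5],0],[0,[0,0,1],0],[0,[0,0,1],0],[0,[0,0,1],0],[0,[0,0,1],0],[0,[0,0,1],0],[0,[0,0,1],0],[0,[0,0,1],0],[0,[0,0,1],0],[0,[0,0,1],0]])

```text
time_s: 22.0
ee_pos: [0.4403, -0.0673, 0.2254]
orientation: [180.0, -0.0, 166.3]
ft_force: [0.4, 0.4, -0.4]
opening: 0.006
gripper_force: 0.0
```

```bash
python3 -c "
from h import *
turn('11')
im=cv2.imread('pics/scene11.png');cv2.imwrite('pics/c11.png',cv2.resize(im[95:235,180:330],None,fx=4,fy=4,interpolation=2))"
```

```text
top 149 turn -0.05 r 0.094 y -0.097
scene 74 turn 0.08 r 0.091 y -0.097
22.1 [ 0.44028134 -0.06729622  0.22547021] [ 0.71907432 -0.23920846  1.06290389]
```

View pics/c11.png

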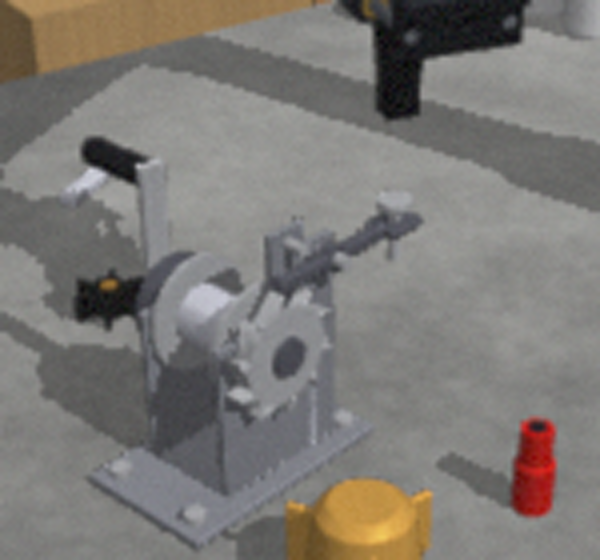

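The crank stands upright, running from its handle at (115,160) down to the drum. The pawl is down in the teeth and the gripper at (398,115) is clear of the screw head at (395,200). Next I'll check that the crank is still at rest, then hand in.

```bash
python3 -c "
from h import *
turn('12')
print(env.finish_job())"
```

```text
top 146 turn -0.05 r 0.094 y -0.097
scene 75 turn 0.08 r 0.091 y -0.097
22.2 [ 0.44027516 -0.06729136  0.22546604] [-0.92671474  0.38379111  0.38911845]
the job is handed in; nothing more can be done
None
```

The job is handed in with the crank upright (measured within 0.1 rad), the pawl let go and down in the teeth, and the gripper clear; the highest force read was about 6 N, at call ends only, and no verdict was returned.

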